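# Knock the ammonite cast out of its mould and bin it

## Task

At the fossil stall, one of the two casting moulds holds a round, coiled ammonite cast, sunk too deep in its cavity to be gripped. Lift the grip of that mould's knockout all the way up, so that its rod pushes the cast out of the cavity and stays up, then pick the cast off the rod. Set it down in the empty blue bin, flat and spiral side up, without dropping it: it is brittle.

Things in the scene. Friction and masses are not known exactly. Their poses are not given: they have to be found in the camera images.
- ammonite: Ammonite cast: round disc, diameter 50 mm, height 22 mm, about 90 g, raised spiral on top. Origin: centre of underside, z up. Lies loose in the round cavity (55 mm wide, 24 mm deep; floor 72 mm, rim 96 mm above the table) of an aluminium block 84 mm square; its top is 2 mm below the rim. The other mould, with an oblong cavity and ribbed trilobite cast, is not to be used.
- knockout (a joint): Lift of the ammonite mould's knockout, m: 0 down (start), 0.040 at its top stop. Slides vertically, stays where left; lifting takes about 11 N. One rigid piece: rod under mid cavity with 30 mm head, crossbar below the mould, upright with grip outside. Fully up, the cast rests on the rod's head, its underside 111 mm above the table, 15 mm above the rim, centred to a few mm.
- knockout_grip (a point): Centre of the knockout's grip: an upright steel cylinder, diameter 26 mm, height 40 mm (top 20 mm above this point, free above). Starts 96 mm above the table, rises with the knockout. It stands 105 mm horizontally from the cavity's axis; this point's x axis points from cavity to grip, z up. 50 mm gap to the mould block.
- bin_in (a point): Centre of the inner floor of the empty blue plastic bin, 4 mm above the table. Open top, fixed; outside 160 mm (along this point's x) x 130 mm (y) x 42 mm high, walls 4 mm. The other blue bin, same size, is full of stones.
Not all that is in view belongs to the job. Leave any green or purple look-alike of the ammonite alone.

How it is judged (in metres and radians):
On the way:
1. the knockout is up (34 mm or more) and the ammonite cast stands out of its cavity on the rod, level within 15 degrees (value of joint knockout above 0.034 m and height (world z) of ammonite above 0.1 m and angle between ammonite's own z axis and vertical below 0.26 rad and horizontal distance between ammonite and knockout_grip between 0.085 and 0.125 m), for 0.2 s.
At the end, for the whole second after the job is handed in: The ammonite cast lies at rest and released on the floor of the empty bin, anywhere in it, underside within 8 mm of the floor, spiral up and flat within 11 degrees. The knockout may be left at any height (x of ammonite in the frame of bin_in between -0.056 and 0.056 m and y of ammonite in the frame of bin_in between -0.041 and 0.041 m and z of ammonite in the frame of bin_in between -0.008 and 0.008 m and angle between ammonite's own z axis and vertical below 0.2 rad and linear speed of ammonite below 0.02 m/s); the robot touches nothing.
It fails at once if the ammonite cast falls freely (faster than 0.8 m/s, a drop of about 33 mm, with no finger touching it) (linear speed of ammonite above 0.8 m/s and contact force between the fingers and ammonite below 0.2 N).
It also fails if it takes over 48 s, if anything falls off the work surface, if the arm or the gripper's body presses on something with over 40 N, if the wrist force passes 120 N, or if a joint passes its speed limit or range.

## Robot

A 6-joint arm with a two-finger parallel gripper is mounted at the origin on the work surface. World frame = base frame: x ahead of the robot, y to its left, z up, the work surface at z = 0. Lengths are in mm, angles in degrees, forces in N, time in s.
With the tool pointing down it reaches from about 275 to 825 mm from the base axis. Payload 5.2 kg.
Tool frame: the origin (TCP) lies midway between the tips of the shut fingers; the grasp point (between the pads) lies 19 mm behind it; y points along the fingers, z is the direction in which the jaws open and shut, and the axes are right-handed (so a half turn about y gives the same grasp; the last joint's range is limited). The gripper opens to 93 mm and grips with 3 to 60 N. Pads are 15 mm wide; open, the fingers measure 128 mm over their backs; the gripper's body (75 mm by 188 mm) begins 65 mm behind the grasp point.
Start: joints at [-85.302, 14.817, 87.949, -0, 77.235, -11.62], TCP at [154.552, -527.843, 218.653] pointing down, gripper open.
Joint ranges: [-179.93, 179.93], [-52.35, 119.4], [10.71, 147.94], [-69.91, 249.91], [12.55, 155.21], [-178.61, 178.61]. Speed limits (degrees/s): [147.25, 147.25, 180, 180, 180, 180].

## Interface

Orientations are given as a 3x3 rotation matrix whose columns are the frame's x, y, z axes.
In Python, from rig import get_obs, get_image, calibration, finish_job, regions_of, mark_of gives the robot as it stands.
- The arm moves only by the shell command python3 -m handwheel 'ROWS' [FORCE]. ROWS is JSON, a list of rows, each a list of 7 numbers: the gripper command: -1 is shut, 1 is fully open, values between are in proportion, then the shift along the world's x, y, z scaled (see below), then the turn, a rotation vector about the world's x, y, z scaled (see below). In form: [[claw, dx, dy, dz, rx, ry, rz], ...]. A call has 1 to 10 rows; each row shifts and turns the commanded pose from where the row before left it; what a row does not reach is not made up. The controller multiplies each number of a shift by 2 cm and each number of a turn by 0.15 rad. A row lasts 1/10 s, in which the tool goes at most 50 mm and 8.59 degrees, less where a joint would pass 70% of its speed; a pose out of reach is approached as far as the arm can. A call with a number of a shift or a turn outside -1 to 1 is refused whole. A call with a gripper value outside its range is refused whole. The fingers move at their own pace and stop on an object; FORCE is the grip in N (left out, the last holds). Time passes only in rows, so rows that do not move let the fingers close. It gives the time, the measured TCP pose, the force and the opening at its end, in the units of the state.
- get_obs(): the state, without advancing time (a new reading comes with each control period).
- get_image(name): name is "scene" or "top"; returns (picture, depth): 420x560x3 uint8, blue, green, red; 420x560 float32, mm along the optical axis (not along the pixel's ray), 0 where there is no reading.
- calibration(name): a dict with "vfov" (degrees; the focal length in pixels is half the picture's height over the tangent of half this angle, whatever the lens; pixels are square), "cx", "cy" (the principal point, pixels), "k1" (the pictures are not rectified: a ray, as slopes to the right and down, at radius r is drawn at 1 + k1 r^2 times it, then the intrinsics apply), "rvec" (rotation vector, rad) and "tvec" (3), from world to camera coordinates, as OpenCV has them. Camera axes: x right, y down, z forward; pixel columns grow to the right and rows downward; lengths in mm; the calibration is good to about 2 mm. A picture is of the moment at which its call begins. calibration takes no time and is no camera call.
- finish_job(): hands the job in, once; it reports no verdict.
Trained networks look in the newest picture that a camera, given by its name, has taken for a name from the list of things; names that differ only in an ending like _2 or _b are one class to them, and where a whole thing is asked for, a point or a joint stands for the part that bears it (a point fixed in the world has none). Each returns a list of dicts, best first, with "score" (0 to 1); they miss things now and then, are a little off and sometimes report something else, mostly with a low value. They report only what shows in the picture. A call takes as long as a camera call. They do not tell look-alikes from the thing itself.
- regions_of(name, camera): "region" (420x560 bool, what is visible of it) and "extent" ([left, top, right, bottom] in pixels, round what is visible of it).
- mark_of(name, camera): "xy" ([column, row] in pixels: a listed point, or the origin of a listed thing).
The state is a dict: "time_s": time; "joints": joint angles; "joint_vel": joint speeds; "joint_torque": joint torques, N m; "tcp_pos": TCP position; "tool_rot": TCP orientation; "force": force on the tool from outside, world axes, zero at the start; "moment": the same for the moment, N m; "finger_gap": finger opening in mm.
Only numpy, scipy, OpenCV 4.12 (cv2) and the standard library are available. Lean on these libraries where they do the work, as an engineer would, in place of code of your own. Each camera call takes 0.05 s, during which the arm holds its last target.

## Working session

There is one attempt and no reset: what is moved stays moved. The work goes in short steps, Python scripts to look and compute and a shell command to move; the robot and the scene stay as the last step left them, time stands still between calls to the robot, and variables do not carry over. Pictures are saved under pics/ and viewed, and the job is handed in when it is done.

```bash
mkdir -p pics; ls; cat > h.py <<'E'
import numpy as np, cv2
from rig import *
def K(c):
    f=210/np.tan(np.radians(c['vfov'])/2); return f
def px2w(name,xy,depth=None,z=None):
    c=calibration(name); f=K(c)
    d=np.array([(xy[0]-c['cx'])/f,(xy[1]-c['cy'])/f]); u=d.copy()
    for _ in range(20): u=d/(1+c['k1']*(u@u))
    R,_=cv2.Rodrigues(np.array(c['rvec'],float)); t=np.array(c['tvec'],float).ravel()
    ray=R.T@np.array([u[0],u[1],1]); o=-R.T@t
    s=depth if z is None else (z-o[2])/ray[2]
    return o+s*ray
E
python3 - <<'E'
from h import *
for n in ["scene","top"]:
    im,d=get_image(n); cv2.imwrite(f"pics/{n}0.png",im); np.save(f"pics/{n}0.npy",d)
    for t in ["ammonite","knockout","knockout_grip","bin_in"]:
        for m in mark_of(t,n)[:4]:
            x,y=m['xy']; dd=d[min(419,int(round(y))),min(559,int(round(x)))]
            print(n,t,round(m['score'],2),np.round(m['xy'],1),px2w(n,m['xy'],dd).round(1))
o=get_obs(); print(o['time_s'],o['tool_rot'],o['finger_gap'])
E
```

```text
pics
scene ammonite 0.64 [283.5 170.8] [363.2 326.2  14.2]
scene ammonite 0.45 [333.3 162.9] [512.7 345.3  76. ]
scene ammonite 0.44 [310.6 161.9] [471.3 283.9  99. ]Traceback (most recent call last):
  File "<stdin>", line 5, in <module>
ValueError: it knows: ammonite, bin_in, knockout_grip
```

```bash

python3 - <<'E'
from h import *
for n in ["scene","top"]:
    im,d=get_image(n); cv2.imwrite(f"pics/{n}0.png",im); np.save(f"pics/{n}0.npy",d)
    for t in ["ammonite","knockout_grip","bin_in"]:
        for m in mark_of(t,n)[:4]:
            x,y=m['xy']; dd=d[min(419,int(round(y))),min(559,int(round(x)))]
            print(n,t,round(m['score'],2),np.round(m['xy'],1),px2w(n,m['xy'],dd).round(1))
o=get_obs(); print(o['time_s'],o['tool_rot'],o['finger_gap'])
E
```

```text
scene ammonite 0.64 [283.2 168.6] [364.7 321.8  24.7]
scene ammonite 0.47 [314.4 162.6] [482.1 285.2  99.3]
scene ammonite 0.38 [332.6 161.2] [511.1 343.1  82.2]
scene knockout_grip 0.57 [342.7 171.3] [565.3 285.6  97. ]
scene bin_in 0.67 [251.2 278.9] [516.8 -93.8   7.6]
top ammonite 0.88 [170.5 273.3] [350.8 332.9  20.4]
top ammonite 0.82 [121.2 226.1] [460.5 446.1  19.2]
top ammonite 0.67 [168.  224.2] [459.7 318.4  92.5]
top knockout_grip 0.69 [175.  173.1] [565.3 296.3 114.8]
top bin_in 0.92 [356.6 199.3] [506.5 -92.7   3.9]
0.5 [[-9.59729244e-01  4.03055698e-06  2.80926641e-01]
 [-2.80926641e-01  5.43830670e-05 -9.59729243e-01]
 [-1.91458958e-05 -9.99999999e-01 -5.10607289e-05]] 92.89933660684922
```

View pics/scene0.png

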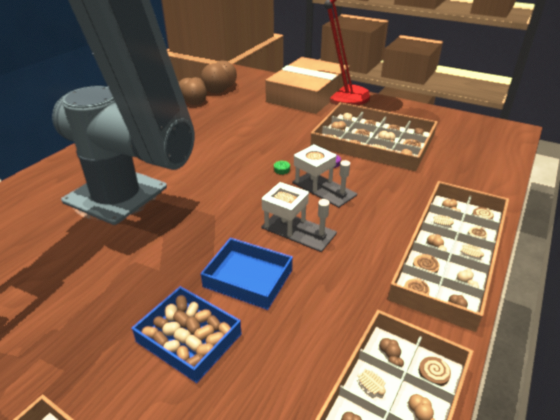

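View pics/top0.png

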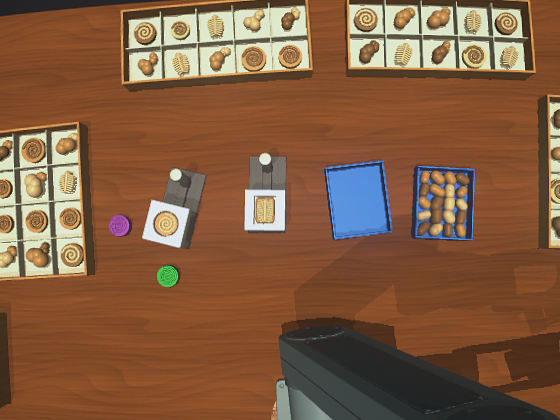

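The top view shows the ammonite in the left mould, with the cavity near (167,224) and the grip top near (176,175). The trilobite mould is at (265,210) and the empty bin at (358,200). Next I'll refine these positions from depth.

```bash

python3 - <<'E'
from h import *
n="top"; d=np.load("pics/top0.npy"); im=cv2.imread("pics/top0.png")
P=lambda x,y:px2w(n,(x,y),d[y,x])
def coll(x0,x1,y0,y1,lo,hi):
    return np.array([[*P(x,y),x,y] for y in range(y0,y1) for x in range(x0,x1) if d[y,x]>0 and lo<P(x,y)[2]<hi])
g=coll(160,192,160,195,108,125); print("grip",len(g),g.mean(0).round(1),g.min(0).round(1),g.max(0).round(1))
m=coll(135,200,195,252,85,105); print("mould",len(m),m.mean(0).round(1))
r=cv2.minAreaRect(m[:,:2].astype(np.float32)); print(r)
b=coll(318,400,155,248,25,60); print("bin rim",len(b),cv2.minAreaRect(b[:,:2].astype(np.float32)),b[:,2].mean())
for t in ["ammonite"]:
    for q in regions_of(t,n)[:3]:
        ys,xs=np.nonzero(q['region']); print(q['score'],xs.mean(),ys.mean(),px2w(n,(xs.mean(),ys.mean()),z=94).round(1))
cv2.imwrite("pics/crop0.png",cv2.resize(im[150:260,100:300],None,fx=4,fy=4,interpolation=cv2.INTER_CUBIC))
E
```

```text
grip 126 [561.8 294.1 115.4 176.  174.7] [549.4 281.9 108.3 170.  169. ] [574.4 308.  122.  182.  181. ]Traceback (most recent call last):
  File "<stdin>", line 7, in <module>
  File "<stdin>", line 5, in coll
  File "<stdin>", line 3, in <lambda>
  File "h.py", line 6, in px2w
    c=calibration(name); f=K(c)
ValueError: time passes only in moves, steps and waits
```

```bash
sed -i 's/^def K/from functools import lru_cache\ncalibration=lru_cache(None)(calibration)\ndef K/' h.py
python3 - <<'E'
from h import *
n="top"; d=np.load("pics/top0.npy"); im=cv2.imread("pics/top0.png")
P=lambda x,y:px2w(n,(x,y),d[y,x])
def coll(x0,x1,y0,y1,lo,hi):
    return np.array([[*P(x,y),x,y] for y in range(y0,y1) for x in range(x0,x1) if d[y,x]>0 and lo<P(x,y)[2]<hi])
g=coll(160,192,160,195,108,125); print("grip",len(g),g.mean(0).round(1))
m=coll(135,200,195,252,85,105); print("mould",len(m),m.mean(0).round(1))
r=cv2.minAreaRect(m[:,:2].astype(np.float32)); print(r)
b=coll(318,400,155,248,25,60); print("bin rim",len(b),cv2.minAreaRect(b[:,:2].astype(np.float32)),b[:,2].mean())
for q in regions_of("ammonite",n)[:3]:
        ys,xs=np.nonzero(q['region']); print(q['score'],xs.mean(),ys.mean(),px2w(n,(xs.mean(),ys.mean()),z=94).round(1))
cv2.imwrite("pics/crop0.png",cv2.resize(im[150:260,100:300],None,fx=4,fy=4,interpolation=cv2.INTER_CUBIC))
print(get_obs()['time_s'])
E
```

```text
grip 126 [561.8 294.1 115.4 176.  174.7]
mould 1524 [461.3 322.7  94.7 165.8 223.5]
((461.3958740234375, 323.5864562988281), (86.85031127929688, 82.81001281738281), 75.16873931884766)
bin rim 653 ((504.10595703125, -91.65078735351562), (158.7566375732422, 129.8202362060547), 5.312448978424072) 39.18208514782619
0.93 119.26835443037974 225.1746835443038 [460.5 424.9  94. ]
0.74 166.35763097949885 222.96583143507974 [462.4 321.5  94. ]
0.58 167.9262295081967 275.27322404371586 [351.7 320.6  94. ]
0.55
```

```bash
ls pics
```

```text
crop0.png
scene0.npy
scene0.png
top0.npy
top0.png
```

```bash
python3 -m handwheel '[[1,0.5,1,0,0,0,0.42],[1,0.5,1,0,0,0,0.42],[1,0.5,1,0,0,0,0.42],[1,0.5,1,0,0,0,0.42],[1,0.5,1,0,0,0,0.42],[1,0.5,1,0,0,0,0.42],[1,0.5,1,0,0,0,0.42],[1,0.5,1,0,0,0,0.42],[1,0.5,1,0,0,0,0.42],[1,0.5,1,0,0,0,0.42]]' 30
```

```text
time_s: 1.55
tcp_pos: [254.9, -327.0, 218.8]
tool_rot: [[-0.608, 0.0, 0.794], [-0.794, -0.0, -0.608], [0.0, -1.0, 0.0]]
force: [0.7, 0.1, 0.2]
finger_gap: 93.1
```

View pics/crop0.png

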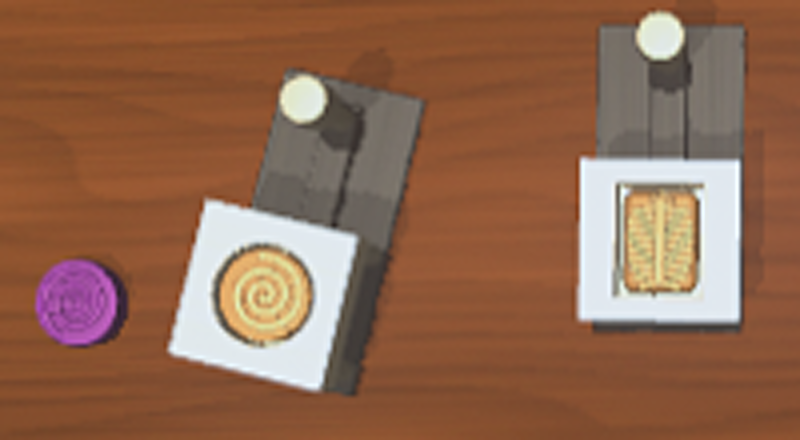

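The crop shows the spiral cast at crop (262,295), with its grip at (303,98). The trilobite mould is to the right, so I have the right target and will carry on.

```bash
python3 -m handwheel '[[1,0.5,1,0,0,0,0.42],[1,0.5,1,0,0,0,0.42],[1,0.5,1,0,0,0,0.42],[1,0.5,1,0,0,0,0.42],[1,0.5,1,0,0,0,0.42],[1,0.5,1,0,0,0,0.42],[1,0.5,1,0,0,0,0.42],[1,0.5,1,0,0,0,0.42],[1,0.5,1,0,0,0,0.42],[1,0.5,1,0,0,0,0.42]]'; python3 -m handwheel '[[1,0.5,1,0,0,0,0.42],[1,0.5,1,0,0,0,0.42],[1,0.5,1,0,0,0,0.42],[1,0.5,1,0,0,0,0.42],[1,0.5,1,0,0,0,0.42],[1,0.5,1,0,0,0,0.42],[1,0.5,1,0,0,0,0.42],[1,0.5,1,0,0,0,0.42],[1,0.5,1,0,0,0,0.42],[1,0.5,1,0,0,0,0.42]]'
```

```text
time_s: 2.55
tcp_pos: [354.9, -127.0, 218.9]
tool_rot: [[-0.023, 0.001, 1.0], [-1.0, -0.0, -0.023], [0.0, -1.0, 0.001]]
force: [0.8, 0.7, -0.1]
finger_gap: 93.2
time_s: 3.55
tcp_pos: [454.9, 73.1, 218.8]
tool_rot: [[0.57, 0.0, 0.822], [-0.822, -0.0, 0.57], [0.0, -1.0, 0.0]]
force: [-0.1, 0.7, 0.4]
finger_gap: 92.9
```

```bash
python3 -m handwheel '[[1,0.5,1,0,0,0,0.42],[1,0.5,1,0,0,0,0.42],[1,0.5,1,0,0,0,0.42],[1,0.5,1,0,0,0,0.42],[1,0.5,1,0,0,0,0.42],[1,0.5,1,0,0,0,0.42],[1,0.5,1,0,0,0,0.42],[1,0.5,1,0,0,0,0.42],[1,0.5,1,0,0,0,0.42],[1,0.5,1,0,0,0,0.42]]'
```

```text
time_s: 4.55
tcp_pos: [554.9, 273.0, 218.6]
tool_rot: [[0.945, -0.0, 0.328], [-0.328, -0.0, 0.945], [-0.0, -1.0, -0.0]]
force: [0.3, -0.3, 0.0]
finger_gap: 92.7
```

```bash
python3 -m handwheel '[[1,0.35,0.5,-0.5,0,0,0.19],[1,0,0.55,-1,0,0,0.19],[1,0,0,-1,0,0,0],[1,0,0,-1,0,0,0],[1,0,0,0,0,0,0]]'; python3 - <<'E'
from h import *
im,d=get_image("scene"); cv2.imwrite("pics/s1.png",cv2.resize(im[120:260,240:400],None,fx=4,fy=4,interpolation=cv2.INTER_CUBIC))
E
```

```text
time_s: 5.05
tcp_pos: [559.2, 292.1, 144.7]
tool_rot: [[0.961, -0.007, 0.277], [-0.277, -0.002, 0.961], [-0.006, -1.0, -0.004]]
force: [-0.7, -0.9, -0.0]
finger_gap: 92.8
```

View pics/s1.png

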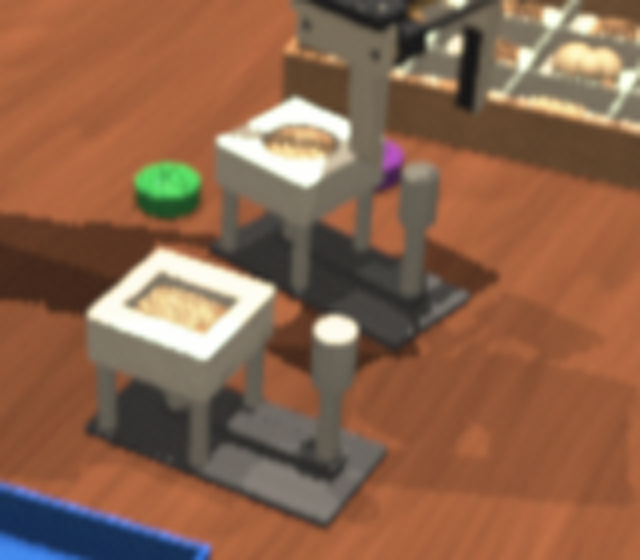

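The fingers straddle the grip, one on each side, clear of the mould. I'll descend from here.

```bash
python3 -m handwheel '[[1,0.1,0.08,-1,0,0,0],[1,0,0,-1,0,0,0],[1,0,0,-0.9,0,0,0],[1,0,0,0,0,0,0],[1,0,0,0,0,0,0]]'
```

```text
time_s: 5.6
tcp_pos: [564.1, 294.7, 91.7]
tool_rot: [[0.961, 0.001, 0.277], [-0.277, 0.0, 0.961], [0.001, -1.0, 0.0]]
force: [0.6, -0.2, 0.4]
finger_gap: 92.9
```

```bash
python3 -m handwheel '[[1,-0.1,0,-0.4,0,0,0],[-1,0,0,0,0,0,0],[-1,0,0,0,0,0,0],[-1,0,0,0,0,0,0],[-1,0,0,0,0,0,0],[-1,0,0,0,0,0,0],[-1,0,0,0,0,0,0],[-1,0,0,0,0,0,0],[-1,0,0,0,0,0,0]]' 40
```

```text
time_s: 6.5
tcp_pos: [561.6, 294.8, 82.6]
tool_rot: [[0.961, -0.0, 0.276], [-0.276, 0.0, 0.961], [-0.0, -1.0, -0.0]]
force: [0.5, -0.5, -0.3]
finger_gap: 33.7
```

```bash
python3 -m handwheel '[[-1,0,0,0,0,0,0],[-1,0,0,0,0,0,0],[-1,0,0,0,0,0,0],[-1,0,0,0,0,0,0]]' 45
```

```text
time_s: 6.9
tcp_pos: [561.8, 295.7, 82.7]
tool_rot: [[0.961, 0.001, 0.276], [-0.276, 0.001, 0.961], [0.0, -1.0, 0.002]]
force: [1.5, 4.8, -2.2]
finger_gap: 25.7
```

```bash
python3 -m handwheel '[[-1,0,0,0.2,0,0,0],[-1,0,0,0.25,0,0,0],[-1,0,0,0.25,0,0,0],[-1,0,0,0.25,0,0,0],[-1,0,0,0.25,0,0,0],[-1,0,0,0.25,0,0,0],[-1,0,0,0.2,0,0,0],[-1,0,0,0.15,0,0,0],[-1,0,0,0.1,0,0,0],[-1,0,0,0,0,0,0]]'
```

```text
time_s: 7.9
tcp_pos: [561.8, 295.7, 119.5]
tool_rot: [[0.961, 0.0, 0.276], [-0.276, 0.001, 0.961], [-0.0, -1.0, 0.001]]
force: [3.7, 6.5, -8.4]
finger_gap: 25.3
```

Up 37 mm so far. I'll push gently to the stop.

```bash
python3 -m handwheel '[[-1,0,0,0.1,0,0,0],[-1,0,0,0.1,0,0,0],[-1,0,0,0.05,0,0,0],[-1,0,0,0,0,0,0],[-1,0,0,0,0,0,0]]'; python3 - <<'E'
from h import *
print(get_obs()['force'])
im,d=get_image("scene"); cv2.imwrite("pics/s2.png",cv2.resize(im[120:260,240:400],None,fx=4,fy=4,interpolation=cv2.INTER_CUBIC))
im,d=get_image("top"); cv2.imwrite("pics/t2.png",cv2.resize(im[120:270,100:300],None,fx=4,fy=4,interpolation=cv2.INTER_CUBIC))
E
```

```text
time_s: 8.4
tcp_pos: [561.7, 295.7, 122.8]
tool_rot: [[0.961, -0.001, 0.276], [-0.276, 0.001, 0.961], [-0.001, -1.0, 0.001]]
force: [6.7, 8.0, -16.3]
finger_gap: 25.1
[  6.74849917   7.9752328  -16.3157677 ]
```

View pics/s2.png

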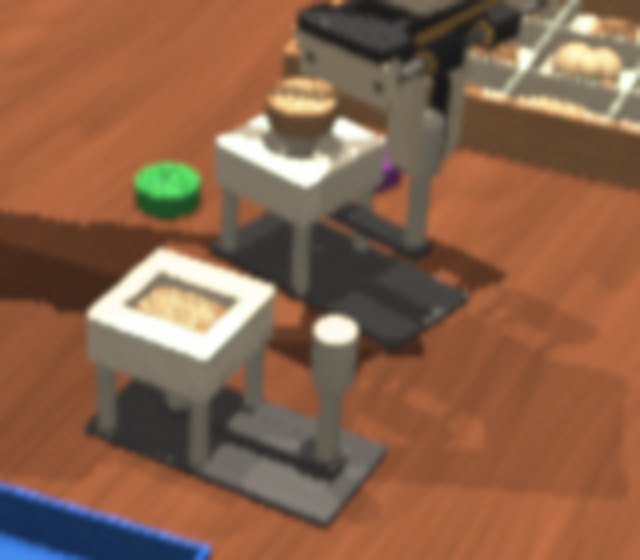

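View pics/t2.png

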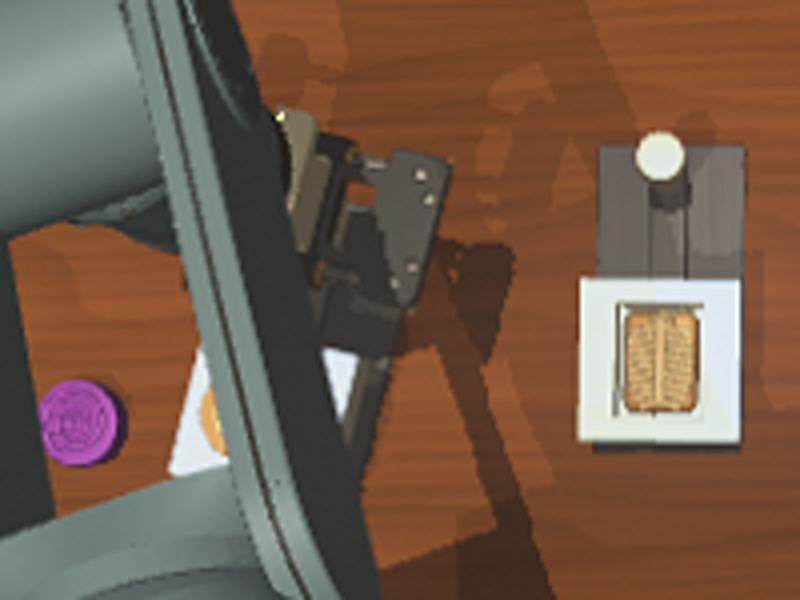

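The scene crop shows the cast standing level above the block at crop (302,110), and the knockout is up about 40 mm. I'll release the grip and rise.

```bash
python3 -m handwheel '[[-0.3,0,0,-0.05,0,0,0],[0.2,0,0,0,0,0,0],[0.7,0,0,0,0,0,0],[1,0,0,0,0,0,0],[1,0,0,0,0,0,0],[1,0,0,0,0,0,0],[1,0,0,0.5,0,0,0],[1,0,0,1,0,0,0],[1,0,0,1,0,0,0],[1,0,0,1,0,0,0]]'; python3 -m handwheel '[[1,0,0,1,0,0,0],[1,0,-1,0.5,0,0,0],[1,0,-1,0,0,0,0],[1,0,-1,0,0,0,0],[1,0,-1,0,0,0,0],[1,0,-1,0,0,0,0],[1,0,-1,0,0,0,0],[1,0,-1,0,0,0,0]]'
```

```text
time_s: 9.5
tcp_pos: [561.6, 294.8, 196.2]
tool_rot: [[0.961, 0.001, 0.276], [-0.276, 0.0, 0.961], [0.0, -1.0, 0.0]]
force: [-0.2, -0.5, -0.0]
finger_gap: 92.5
time_s: 10.3
tcp_pos: [561.6, 154.0, 225.7]
tool_rot: [[0.961, 0.001, 0.276], [-0.276, 0.0, 0.961], [0.001, -1.0, 0.0]]
force: [0.4, 1.3, -0.1]
finger_gap: 93.2
```

```bash
python3 - <<'E'
from h import *
n="top"; im,d=get_image(n); cv2.imwrite("pics/t3.png",cv2.resize(im[120:270,100:300],None,fx=4,fy=4,interpolation=cv2.INTER_CUBIC))
P=lambda x,y:px2w(n,(x,y),d[y,x])
def coll(x0,x1,y0,y1,lo,hi):
    return np.array([[*P(x,y),x,y] for y in range(y0,y1) for x in range(x0,x1) if d[y,x]>0 and lo<P(x,y)[2]<hi])
a=coll(140,200,195,252,120,145); print("cast",len(a),a.mean(0).round(1),cv2.minEnclosingCircle(a[:,:2].astype(np.float32)))
A=np.c_[a[:,:2],np.ones(len(a))]; print("tilt",np.linalg.lstsq(A,a[:,2],rcond=None)[0])
g=coll(160,192,155,195,140,170); print("grip",len(g),g.mean(0).round(1) if len(g) else '')
for q in regions_of("ammonite",n)[:4]:
    ys,xs=np.nonzero(q['region']); print(q['score'],xs.mean(),ys.mean(),px2w(n,(xs.mean(),ys.mean()),z=133).round(1))
im,d=get_image("scene"); cv2.imwrite("pics/s3.png",cv2.resize(im[120:260,240:400],None,fx=4,fy=4,interpolation=cv2.INTER_CUBIC))
E
```

```text
<stdin>:6: RuntimeWarning: Mean of empty slice.
  ret = ret.dtype.type(ret / rcount)
Traceback (most recent call last):
IndexError: too many indices for array: array is 1-dimensional, but 2 were indexed
```

View pics/t3.png

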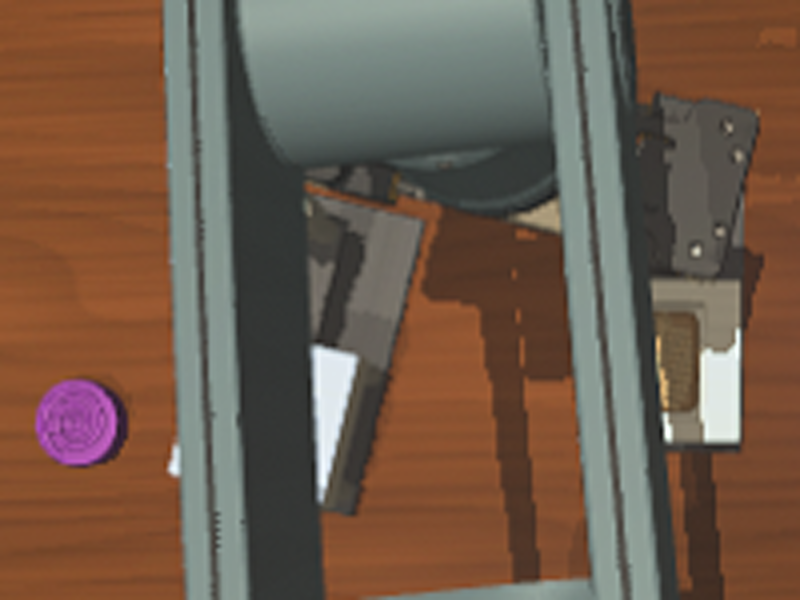

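The arm still hides the cast in the top view, so I'll move further aside.

```bash
python3 -m handwheel '[[1,-0.5,-1,0,0,0,0],[1,-0.5,-1,0,0,0,0],[1,-0.5,-1,0,0,0,0],[1,-0.5,-1,0,0,0,0],[1,-0.5,-1,0,0,0,0],[1,-0.5,-1,0,0,0,0],[1,-0.5,-1,0,0,0,0]]'; python3 - <<'E'
from h import *
n="top"; im,d=get_image(n); cv2.imwrite("pics/t4.png",cv2.resize(im[120:270,100:300],None,fx=4,fy=4,interpolation=cv2.INTER_CUBIC))
P=lambda x,y:px2w(n,(x,y),d[y,x])
def coll(x0,x1,y0,y1,lo,hi):
    return np.array([[*P(x,y),x,y] for y in range(y0,y1) for x in range(x0,x1) if d[y,x]>0 and lo<P(x,y)[2]<hi])
im2,d2=get_image("scene"); cv2.imwrite("pics/s4.png",cv2.resize(im2[120:260,240:400],None,fx=4,fy=4,interpolation=cv2.INTER_CUBIC))
for q in regions_of("ammonite",n)[:4]:
    ys,xs=np.nonzero(q['region']); print(q['score'],xs.mean(),ys.mean(),px2w(n,(xs.mean(),ys.mean()),z=133).round(1))
a=coll(140,200,195,252,120,145); print("cast",len(a),a.mean(0).round(1),cv2.minEnclosingCircle(a[:,:2].astype(np.float32)))
A=np.c_[a[:,:2],np.ones(len(a))]; print("tilt",np.linalg.lstsq(A,a[:,2],rcond=None)[0])
g=coll(160,192,155,195,140,170); print("grip",len(g),g.mean(0).round(1) if len(g) else '')
E
```

```text
time_s: 11.05
tcp_pos: [491.3, 14.3, 225.5]
tool_rot: [[0.961, 0.001, 0.276], [-0.276, -0.0, 0.961], [0.001, -1.0, 0.0]]
force: [-0.4, 0.5, 0.1]
finger_gap: 92.7
0.88 119.84653465346534 225.2871287128713 [459.  410.1 133. ]
0.88 167.65245202558634 275.6076759061834 [353.7 311.5 133. ]
0.62 162.12962962962962 222.02469135802468 [463.3 320.6 133. ]
cast 484 [462.3 322.  131.5 161.7 222.5] ((463.03912353515625, 323.4208984375), 25.83208465576172)
tilt [2.33710256e-02 3.91133130e-02 1.08094594e+02]
grip 144 [561.6 294.  154.5 171.6 172.5]
```

View pics/t4.png

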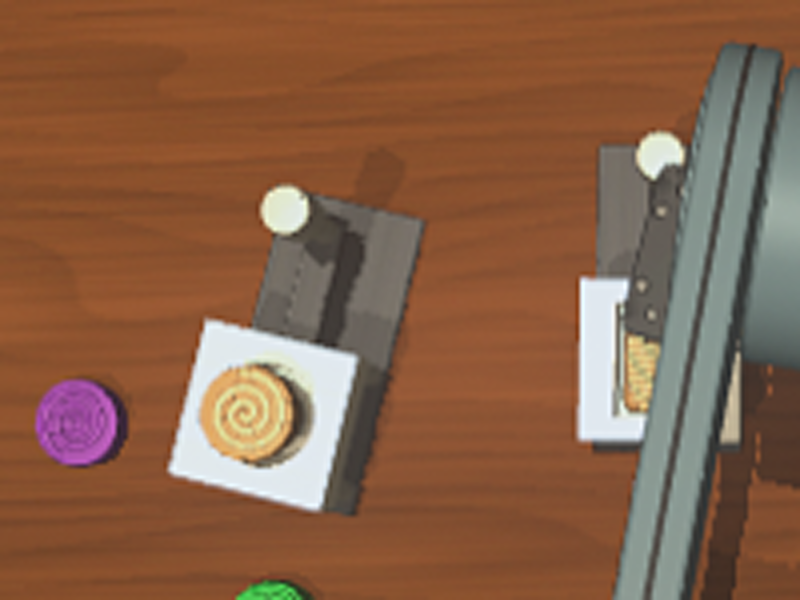

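View pics/s4.png

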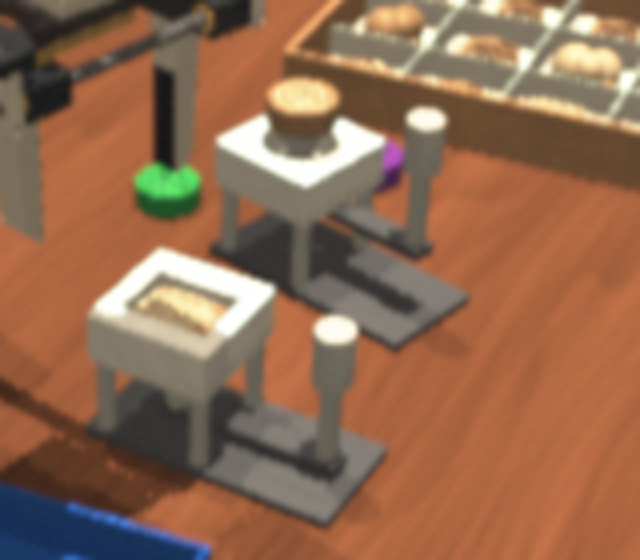

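The top crop shows the cast at crop (247,414), about (463,322) in world, level and standing on the rod. The grip top is at about 155, so the knockout is fully up. I'll go above the cast with the same jaw direction.

```bash
python3 -m handwheel '[[1,-0.09,0.96,0,0,0,0],[1,-0.09,0.96,0,0,0,0],[1,-0.09,0.96,0,0,0,0],[1,-0.09,0.96,0,0,0,0],[1,-0.09,0.96,0,0,0,0],[1,-0.09,0.96,0,0,0,0],[1,-0.09,0.96,0,0,0,0],[1,-0.09,0.96,0,0,0,0],[1,-0.09,0.96,0,0,0,0],[1,-0.09,0.96,0,0,0,0]]';  python3 -m handwheel '[[1,-0.09,0.96,0,0,0,0],[1,-0.09,0.96,0,0,0,0],[1,-0.09,0.96,0,0,0,0],[1,-0.09,0.96,0,0,0,0],[1,-0.09,0.96,0,0,0,0],[1,0,0.96,-0.3,0,0,0],[1,0,0,-1,0,0,0],[1,0,0,-1,0,0,0],[1,0,0,0,0,0,0],[1,0,0,0,0,0,0]]'
```

```text
time_s: 12.2
tcp_pos: [473.5, 209.0, 225.0]
tool_rot: [[0.961, 0.001, 0.275], [-0.275, 0.001, 0.961], [0.0, -1.0, 0.001]]
force: [-0.0, -0.8, 1.0]
finger_gap: 93.0
time_s: 13.2
tcp_pos: [464.3, 322.8, 178.9]
tool_rot: [[0.961, -0.0, 0.276], [-0.276, 0.0, 0.961], [-0.0, -1.0, 0.0]]
force: [0.0, 0.7, 0.1]
finger_gap: 93.0
```

```bash
python3 -m handwheel '[[1,-0.06,-0.04,-1,0,0,0],[1,0,0,-1,0,0,0],[1,0,0,-0.8,0,0,0],[1,0,0,-0.4,0,0,0],[1,0,0,-0.15,0,0,0],[1,0,0,0,0,0,0],[1,0,0,0,0,0,0]]'; python3 - <<'E'
from h import *
im2,d2=get_image("scene"); cv2.imwrite("pics/s5.png",cv2.resize(im2[100:220,240:400],None,fx=5,fy=5,interpolation=cv2.INTER_CUBIC))
E
```

```text
time_s: 13.9
tcp_pos: [464.1, 321.5, 112.7]
tool_rot: [[0.961, 0.002, 0.276], [-0.276, 0.001, 0.961], [0.001, -1.0, 0.001]]
force: [0.4, 0.6, -0.4]
finger_gap: 93.4
```

View pics/s5.png

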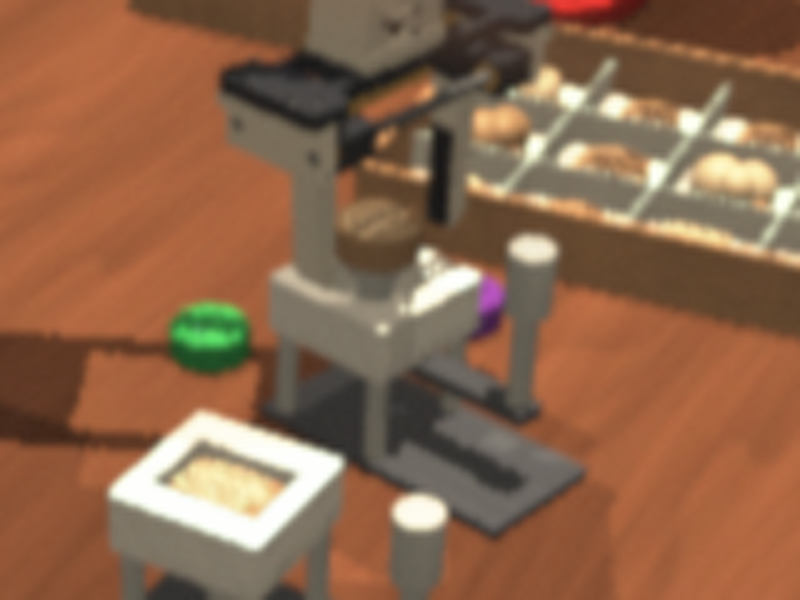

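The cast sits between the two fingers at crop (378,232). Closing now.

```bash
python3 -m handwheel '[[-1,0,0,0,0,0,0],[-1,0,0,0,0,0,0],[-1,0,0,0,0,0,0],[-1,0,0,0,0,0,0],[-1,0,0,0,0,0,0],[-1,0,0,0,0,0,0],[-1,0,0,0,0,0,0],[-1,0,0,0,0,0,0],[-1,0,0,0,0,0,0],[-1,0,0,0,0,0,0]]' 25
```

```text
time_s: 14.95
tcp_pos: [463.4, 321.2, 111.6]
tool_rot: [[0.961, 0.0, 0.276], [-0.276, 0.0, 0.961], [0.0, -1.0, 0.0]]
force: [-0.7, -0.1, 0.4]
finger_gap: 49.3
```

```bash
python3 -m handwheel '[[-1,0,0,0.1,0,0,0],[-1,0,0,0.3,0,0,0],[-1,0,0,0.5,0,0,0],[-1,0,0,0.8,0,0,0],[-1,0,0,0.8,0,0,0],[-1,0,0,0.6,0,0,0],[-1,0,0,0.3,0,0,0],[-1,0,0,0,0,0,0]]'; python3 - <<'E'
from h import *
im2,d2=get_image("scene"); cv2.imwrite("pics/s6.png",cv2.resize(im2[80:200,240:400],None,fx=5,fy=5,interpolation=cv2.INTER_CUBIC))
E
```

```text
time_s: 15.75
tcp_pos: [463.9, 321.4, 180.8]
tool_rot: [[0.961, 0.002, 0.276], [-0.276, 0.001, 0.961], [0.002, -1.0, 0.001]]
force: [-0.1, -0.3, -1.1]
finger_gap: 49.4
```

View pics/s6.png

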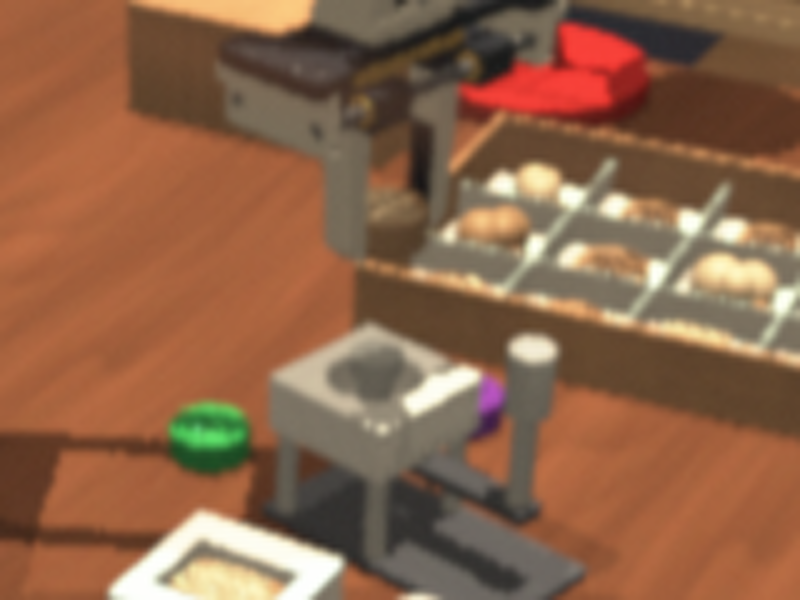

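The cast is held between the fingers at crop (395,215), with the rod bare below it. I'll carry it to the bin and turn the jaws to the bin's long axis on the way.

```bash
python3 -m handwheel '[[-1,0.05,-0.4,0.2,0,0,-0.2],[-1,0.1,-0.8,0,0,0,-0.36],[-1,0.1,-0.94,0,0,0,-0.36],[-1,0.1,-0.94,0,0,0,-0.36],[-1,0.1,-0.94,0,0,0,-0.36],[-1,0.1,-0.94,0,0,0,-0.36],[-1,0.1,-0.94,0,0,0,-0.36],[-1,0.1,-0.94,0,0,0,-0.36],[-1,0.1,-0.94,0,0,0,-0.36],[-1,0.1,-0.94,0,0,0,-0.36]]';  python3 -m handwheel '[[-1,0.1,-0.94,0,0,0,-0.36],[-1,0.1,-0.94,0,0,0,-0.36],[-1,0.1,-0.94,0,0,0,-0.36],[-1,0.1,-0.94,0,0,0,-0.36],[-1,0.1,-0.94,0,0,0,-0.36],[-1,0.1,-0.94,0,0,0,-0.36],[-1,0.1,-0.94,0,0,0,-0.36],[-1,0.1,-0.94,0,0,0,-0.36],[-1,0.1,-0.94,0,0,0,-0.36],[-1,0.1,-0.94,0,0,0,-0.36]]'
```

```text
time_s: 16.8
tcp_pos: [481.9, 144.7, 183.2]
tool_rot: [[0.696, -0.001, 0.718], [-0.718, -0.0, 0.696], [-0.0, -1.0, -0.001]]
force: [0.0, 0.3, -1.1]
finger_gap: 49.6
time_s: 17.8
tcp_pos: [501.4, -43.1, 183.2]
tool_rot: [[0.227, -0.001, 0.974], [-0.974, -0.0, 0.227], [-0.0, -1.0, -0.001]]
force: [-0.2, -0.2, -1.6]
finger_gap: 49.7
```

```bash
python3 -m handwheel '[[-1,0.18,-0.9,0,0,0,-0.31],[-1,0,-0.9,-0.2,0,0,-0.3],[-1,0,-0.65,-0.5,0,0,-0.3],[-1,0,0,-1,0,0,0],[-1,0,0,-1,0,0,0],[-1,0,0,-1,0,0,0],[-1,0,0,-1,0,0,0],[-1,0,0,-0.7,0,0,0],[-1,0,0,-0.3,0,0,0],[-1,0,0,0,0,0,0]]'; python3 - <<'E'
from h import *
im2,d2=get_image("scene"); cv2.imwrite("pics/s7.png",cv2.resize(im2[190:310,180:340],None,fx=5,fy=5,interpolation=cv2.INTER_CUBIC))
im2,d2=get_image("top"); cv2.imwrite("pics/t7.png",im2)
E
```

```text
time_s: 18.8
tcp_pos: [504.7, -90.2, 68.5]
tool_rot: [[0.097, -0.003, 0.995], [-0.995, 0.001, 0.097], [-0.001, -1.0, -0.002]]
force: [-0.4, 0.1, -0.5]
finger_gap: 49.8
```

View pics/s7.png

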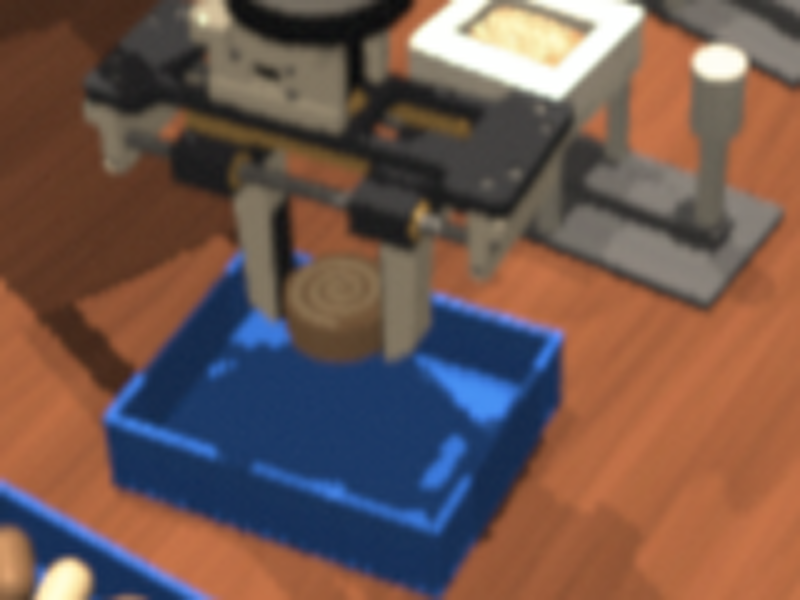

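View pics/t7.png

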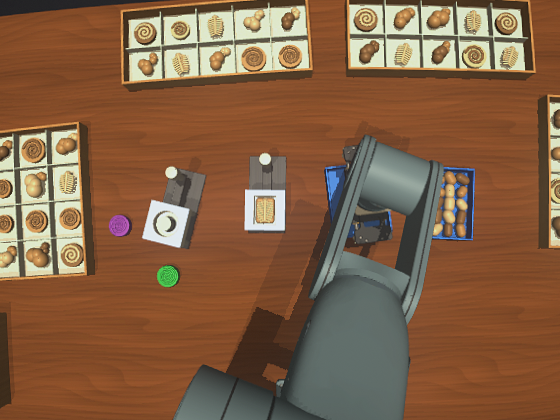

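The cast is over the bin, level and spiral side up. Its underside looks level with the fingertips. I'll lower slowly.

```bash
python3 -m handwheel '[[-1,0,-0.05,-0.6,0,0,0],[-1,0,0,-0.8,0,0,0],[-1,0,0,-0.6,0,0,0],[-1,0,0,-0.4,0,0,0],[-1,0,0,-0.25,0,0,0],[-1,0,0,-0.15,0,0,0],[-1,0,0,0,0,0,0],[-1,0,0,0,0,0,0]]'
```

```text
time_s: 19.7
tcp_pos: [506.3, -91.3, 14.0]
tool_rot: [[0.098, 0.001, 0.995], [-0.995, -0.0, 0.098], [0.0, -1.0, 0.001]]
force: [0.1, 0.1, -0.6]
finger_gap: 49.4
```

```bash
python3 -m handwheel '[[-1,0,0,-0.15,0,0,0],[-1,0,0,-0.1,0,0,0],[-1,0,0,-0.08,0,0,0],[-1,0,0,0,0,0,0],[-1,0,0,0,0,0,0]]'
```

```text
time_s: 20.2
tcp_pos: [505.9, -91.3, 7.0]
tool_rot: [[0.098, -0.0, 0.995], [-0.995, 0.0, 0.098], [-0.0, -1.0, -0.0]]
force: [0.7, -0.1, 0.0]
finger_gap: 49.3
```

```bash
python3 -m handwheel '[[-1,0,0,-0.05,0,0,0],[-1,0,0,0,0,0,0],[-1,0,0,0,0,0,0]]';python3 -m handwheel '[[-1,0,0,-0.05,0,0,0],[-1,0,0,0,0,0,0],[-1,0,0,0,0,0,0]]'
```

```text
time_s: 20.5
tcp_pos: [505.9, -91.3, 6.1]
tool_rot: [[0.098, -0.0, 0.995], [-0.995, -0.0, 0.098], [0.0, -1.0, -0.0]]
force: [-0.2, -0.2, -0.4]
finger_gap: 49.6
time_s: 20.8
tcp_pos: [505.9, -91.2, 5.0]
tool_rot: [[0.098, -0.0, 0.995], [-0.995, 0.0, 0.098], [-0.0, -1.0, -0.0]]
force: [0.3, 0.0, -0.3]
finger_gap: 49.4
```

The cast is about at the floor. Opening within the bin's walls, then straight up.

```bash
python3 -m handwheel '[[0.2,0,0,0,0,0,0],[0.4,0,0,0,0,0,0],[0.6,0,0,0,0,0,0],[0.6,0,0,0,0,0,0],[0.6,0,0,0,0,0,0],[0.6,0,0,0.2,0,0,0],[0.6,0,0,0.5,0,0,0],[0.6,0,0,1,0,0,0],[0.6,0,0,1,0,0,0],[0.6,0,0,1,0,0,0]]';python3 -m handwheel '[[0.6,0,0,1,0,0,0],[0.6,0,0,1,0,0,0],[0.6,0,0,1,0,0,0],[0.6,-0.7,-1,0.5,0,0,0],[0.6,-0.7,-1,0,0,0,0],[0.6,-0.7,-1,0,0,0,0],[0.6,-0.7,-1,0,0,0,0],[0.6,-0.7,-1,0,0,0,0],[0.6,-0.7,-1,0,0,0,0],[0.6,-0.7,-1,0,0,0,0]]'; python3 -m handwheel '[[0.6,-0.5,-1,0,0,0,0],[0.6,-0.5,-1,0,0,0,0],[0.6,-0.5,-1,0,0,0,0],[0.6,-0.5,-1,0,0,0,0],[0.6,-0.5,-1,0,0,0,0],[0.6,0,0,0,0,0,0]]'; python3 - <<'E'
from h import *
n="top"; im,d=get_image(n); cv2.imwrite("pics/t8.png",im)
im2,d2=get_image("scene"); cv2.imwrite("pics/s8.png",cv2.resize(im2[190:310,180:340],None,fx=5,fy=5,interpolation=cv2.INTER_CUBIC))
for q in regions_of("ammonite",n)[:4]:
    ys,xs=np.nonzero(q['region']); p=np.array([px2w(n,(x,y),d[y,x]) for x,y in zip(xs,ys) if d[y,x]>0])
    A=np.c_[p[:,:2],np.ones(len(p))]; print(round(q['score'],2),xs.mean().round(),ys.mean().round(),np.median(p,0).round(1),np.linalg.lstsq(A,p[:,2],rcond=None)[0].round(3))
E
```

```text
time_s: 21.8
tcp_pos: [506.1, -91.3, 80.6]
tool_rot: [[0.098, 0.001, 0.995], [-0.995, -0.0, 0.098], [0.0, -1.0, 0.001]]
force: [0.6, -0.4, -0.5]
finger_gap: 74.7
time_s: 22.8
tcp_pos: [407.4, -232.0, 150.0]
tool_rot: [[0.098, 0.001, 0.995], [-0.995, -0.001, 0.098], [0.001, -1.0, 0.001]]
force: [-0.2, -0.1, -0.3]
finger_gap: 73.8
time_s: 23.4
tcp_pos: [357.2, -333.5, 150.0]
tool_rot: [[0.096, 0.001, 0.995], [-0.995, -0.002, 0.096], [0.002, -1.0, 0.0]]
force: [-0.2, 0.3, 0.1]
finger_gap: 74.5
0.97 168.0 276.0 [344.9 338.7  20.4] [ 9.0000e-03  8.6000e-02 -1.2688e+01]
0.92 355.0 199.0 [505.7 -86.6  24.3] [-0.033 -0.109 30.633]
```

View pics/s8.png

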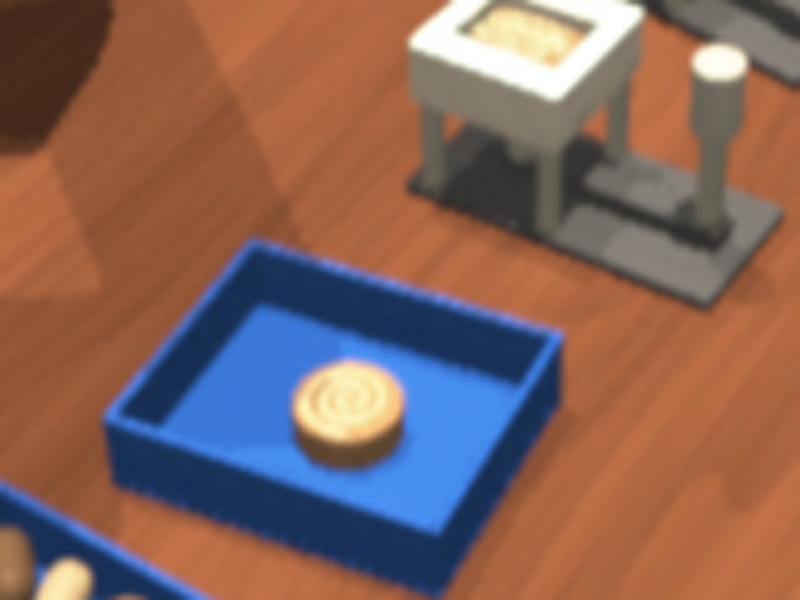

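View pics/t8.png

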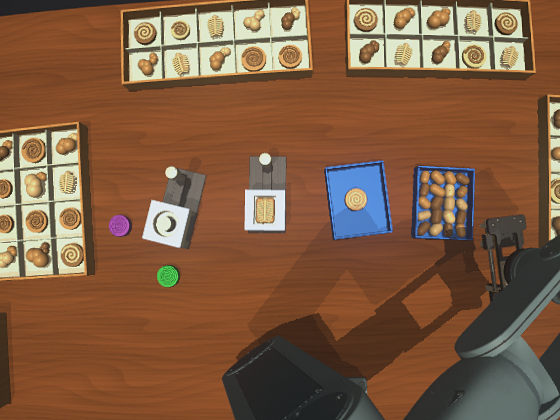

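The cast lies flat, spiral side up, in the middle of the blue bin at top pixel (355,199). The gripper is clear of everything, so I'm handing in.

```bash
python3 -c "
from rig import finish_job
print(finish_job())"
```

```text
the job is handed in; nothing more can be done
None
```

The ammonite cast is lying in the empty blue bin, flat and spiral side up, and I handed the job in at about 23.5 s of the 48 s allowed. No verdict is reported.

- **Knockout:** I lifted the grip about 40 mm to its stop. The pictures then showed the cast level on the rod, and after I let go the grip's top was still at about 155 mm.
- **Pick and place:** I gripped the cast on the rod at 25 N with a 49 mm opening. I lowered it until its underside was within about 1 mm of the bin floor by calculation, then released it. The force reading never showed it touching the floor.
- **Last pictures:** The cast is near (506, -90), about the middle of the bin. Its top is at about 24 to 26 mm, which fits a 22 mm cast lying on the 4 mm floor. The gripper was clear of everything.
- **One check that disagreed:** A plane fitted to the depth on the cast's top gave a slope of about 6 degrees. The green look-alike lying flat on the table gave about 5 degrees, so I put this down to depth error at the edges. The scene picture shows the cast flat.

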